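# Lay the tube sealer on its sloping charging rail and start the charge

## Robot

A 6-joint arm with a two-finger parallel gripper is mounted at the origin on the work surface. World frame = base frame: x ahead of the robot, y to its left, z up, the work surface at z = 0. Lengths are in m, angles in rad, forces in N, time in s.
With the tool pointing down it reaches from about 0.275 to 0.75 m from the base axis. Payload 10.2 kg.
Tool frame: the origin (TCP) lies at the very end of the fingers, on their centre line; the grasp point (between the pads) lies 19 mm behind it (robot.pinch_z is the distance from the TCP to the grasp point, in m); z points along the fingers, x is the direction in which the jaws open and shut, and the axes are right-handed (so a half turn about z gives the same grasp; the last joint's range is limited). The gripper opens to 85 mm and grips with 20 to 120 N. Pads are 22 mm wide; open, the fingers measure 114 mm over their backs; the gripper's body (76 mm by 85 mm) begins 54 mm behind the grasp point. The pads swing forward as they close: fully open they stand 13 mm farther back than shut.
Start: joints at [1.065, 0.313, 1.498, -0, 1.331, -0.223], TCP at [0.147, 0.504, 0.231] pointing down, gripper open.
Joint ranges: [-2.94, 2.94], [-0.97, 2.17], [0.19, 2.56], [-1.23, 4.37], [0.02, 3.11], [-2.88, 2.88]. Speed limits (rad/s): [2.39, 2.39, 3.01, 3.14, 3.14, 3.14].

## Interface

Orientations are given as a rotation vector (axis times angle).
In Python, from bench import robot gives the robot as it stands. The module is installed in compiled form; this text tells all that it offers.
- The arm moves only by the shell command python3 -m jog 'ROWS' [FORCE]. ROWS is JSON, a list that holds one entry, the list of rows, each a list of 7 numbers: the turn, a rotation vector about the world's x, y, z in rad, then the shift along the world's x, y, z in cm, then the gripper's target within -1 to 1 (shut at 1, half-way at 0, fully open at -1). In form: [[[wx, wy, wz, dx, dy, dz, gripper], ...]]. A call has 1 to 12 rows; each row shifts and turns the commanded pose from where the row before left it; what a row does not reach is not made up. A row lasts 1/12 s, in which the tool goes at most 41.7 mm and 7.16 degrees, less where a joint would pass 70% of its speed; a pose out of reach is approached as far as the arm can. A call is refused whole if a number of a shift passes 4.17 or a number of a turn 0.125, either way. A call with a gripper value outside its range is refused whole. The fingers move at their own pace and stop on an object; FORCE is the grip in N (left out, the last holds). Time passes only in rows, so rows that do not move let the fingers close. It gives the time, the measured TCP pose, the force and the opening at its end, in the units of the state.
- robot.sense(): the state, without advancing time (a new reading comes with each control period).
- robot.camera(name): name is "scene" or "top" or "wrist"; returns a dict with "image" (480x640x3 uint8, red, green, blue), "depth" (480x640 float32, m along the optical axis (not along the pixel's ray), 0 where there is no reading), "fx", "fy", "cx", "cy" (pixels), "xyz" and "rotation" of the camera in the world; the wrist camera has in their place "mount" (4x4, takes a point from camera to tool coordinates, whose origin is the TCP and whose axes are the tool frame's). Camera axes: x right, y down, z forward; pixel columns grow to the right and rows downward; lengths in m; the calibration is good to about 2 mm. A picture is of the moment at which its call begins: read the wrist's pose just before it.
- robot.job_done(): hands the job in, once; it reports no verdict.
Trained networks look in the newest picture that a camera, given by its name, has taken for a name from the list of things; names that differ only in an ending like _2 or _b are one class to them, and where a whole thing is asked for, a point or a joint stands for the part that bears it (a point fixed in the world has none). Each returns a list of dicts, best first, with "conf" (0 to 1); they miss things now and then, are a little off and sometimes report something else, mostly with a low value. They report only what shows in the picture. A call takes as long as a camera call. They do not tell look-alikes from the thing itself.
- robot.spot_in(name, camera): "box" ([left, top, right, bottom] as shares, 0 to 1, of the picture: columns of its width, rows of its height, round what is visible of it).
- robot.trace(name, camera): "mask" (480x640 bool, what is visible of it) and "box" ([left, top, right, bottom] as shares, 0 to 1, of the picture: columns of its width, rows of its height, round what is visible of it).
The state is a dict: "t": time; "joint_pos": joint angles; "joint_velocities": joint speeds; "joint_efforts": joint torques, N m; "eef_pos": TCP position; "orientation": TCP orientation; "ft_force": force on the tool from outside, world axes, zero at the start; "wrist_torque": the same for the moment, N m; "gripper_width": finger opening in m.
Only numpy, scipy, OpenCV 4.12 (cv2) and the standard library are available. Lean on these libraries where they do the work, as an engineer would, in place of code of your own. Each camera call takes 0.05 s, during which the arm holds its last target.

## Task

Put the tube-sealer handpiece back on its charging stand: lay it lengthwise and centred along the narrow sloping rail, jaws uphill, underside flat on the rail and tail down against the stop, and let go of it only once it is down on the rail. Then press the stand's round button fully down, only when the handpiece is lying there by itself. Leave the jar, the tape roll and the marker where they are.

Things in the scene. Friction and masses are not known exactly. Their poses are not given: they have to be found in the camera images.
- handpiece_mid (a point): Centre of the white square grip, half-way up, of the loose handpiece (0.17 to 0.29 kg). Grip: 120 long (x) x 34 wide (y) x 36 mm high (z); its flat tail end is 60 mm behind this point, its flat underside 18 mm below. x points to the steel jaws, z out of its top. It starts flat on the bench, underside down, jaws pointing away from the robot, up to 40 degrees to either side
- handpiece_nose (a point): Tip of the handpiece's jaws, on its long axis, 102 mm from its centre point. The nose beyond the grip is 24 mm wide, then 16 mm at the jaws
- rail_foot (a point): Low end of the stand's aluminium rail: middle of its upper face, where it meets the stop, 70 mm above the bench. x points up along the rail (35 degrees above level), y level across it, z square out of its face. Rail: 130 long (x 0 to 130), 22 wide, 8 mm thick. Stop: x -8 to 0, 22 wide, rising 14 mm above the face. Seated, the handpiece's centre is at x 60, y 0, z 18 mm here, its axes along these
- stand: Grey fixed charging stand; origin at the centre of the underside of its base (220 x 85 x 18 mm high), x below the rail's uphill direction. The rail's low end is at x -55, z 70 mm. Two posts 14 mm wide carry the rail, which is narrower than the handpiece, so fingers can pass down on both sides of it
- charge_top (a point): Centre of the top of the stand's black round push button, 28 mm across, on a low pod beside the low end of the rail, 88 mm to the side (to the right seen from the robot). It is pressed straight down
- charge (a joint): Travel of the push button in m: 0 up, 0.006 fully down. A spring returns it; fully down takes 4 N. It counts as pressed beyond 0.004
- jar: Closed jar, 48 mm wide, 60 mm high, standing beyond the jaws of the handpiece; loose bystander, origin at the centre of its underside
- tape: Roll of paper tape lying flat, 60 mm across, 19 mm high, beside the stand on the side away from the button; loose bystander, origin at the centre of its underside
- marker: Grey marker pen with black cap, about 135 mm long, 15 mm thick, lying on the bench beyond the high end of the stand; loose bystander, origin under its barrel
Mind the look-alikes: they are no part of the job. Leave any green look-alike of the part that bears handpiece_mid alone.

How it is judged:
By the outcome, as a careful person would: the job done as asked, in the order asked, and still so for the second after the job is handed in, with the robot touching nothing.
It also fails if it takes over 51 s, if anything falls off the work surface, if the arm or the gripper's body presses on something with over 40 N, if the wrist force passes 120 N, or if a joint passes its speed limit or range.

## Working session

There is one attempt and no reset: what is moved stays moved. The work goes in short steps, Python scripts to look and compute and a shell command to move; the robot and the scene stay as the last step left them, time stands still between calls to the robot, and variables do not carry over. Pictures are saved under pics/ and viewed, and the job is handed in when it is done.

```bash
mkdir -p pics; ls; cat > h.py <<'E'
import numpy as np, cv2
from scipy.spatial.transform import Rotation as R
from bench import robot
def rot(r):
    r=np.asarray(r,float)
    if r.shape==(3,3): return r
    if r.size==4: return R.from_quat(r).as_matrix()
    return R.from_rotvec(r).as_matrix()
def cam(name):
    s=robot.sense(); c=robot.camera(name)
    if 'mount' in c:
        T=np.eye(4); T[:3,:3]=rot(s['orientation']); T[:3,3]=s['eef_pos']; c['T']=T@np.array(c['mount'])
    else:
        T=np.eye(4); T[:3,:3]=rot(c['rotation']); T[:3,3]=c['xyz']; c['T']=T
    return c
def cloud(c):
    d=c['depth']; v,u=np.mgrid[:480,:640]
    P=np.stack([(u-c['cx'])/c['fx']*d,(v-c['cy'])/c['fy']*d,d],-1)
    return P@c['T'][:3,:3].T+c['T'][:3,3]
def save(c,n): cv2.imwrite('pics/'+n,c['image'][:,:,::-1])
E
python3 - <<'E'
from h import *
print(robot.sense())
for n in ['scene','top','wrist']:
    c=cam(n); save(c,n+'0.png'); print(n,c['T'].round(3).tolist(),c['fx'])
    np.savez('pics/'+n+'0.npz',P=cloud(c),im=c['image'],d=c['depth'])
    for k in ['handpiece_mid','stand','charge_top','jar','tape','marker']:
        print(k,[(np.round(np.array(b['box'])*[640,480,640,480]).astype(int).tolist(),round(b['conf'],2)) for b in robot.spot_in(k,n)])
E
```

```text
pics
{'t': 0.0, 'joint_pos': array([ 1.06457984e+00,  3.13473114e-01,  1.49843699e+00,  4.11344543e-06,
        1.33101577e+00, -2.23402361e-01]), 'joint_velocities': array([-0.00054732,  0.00070524,  0.0007631 ,  0.00105075,  0.00045646,
       -0.00056044]), 'joint_efforts': array([ 4.78096063e-04, -4.12270904e+01, -2.59739721e+01, -2.66078714e-04,
        4.22157827e-03,  1.91243501e-06]), 'eef_pos': array([0.14638862, 0.5039072 , 0.23072329]), 'orientation': array([ 2.51191826e+00,  1.88586064e+00, -1.91394665e-03]), 'ft_force': array([-0.31159203,  0.2949963 ,  0.1973277 ]), 'wrist_torque': array([-0.00169942, -0.07098494, -0.03557408]), 'gripper_width': 0.08581796694107277}
scene [[-0.428, 0.636, -0.642, 1.054], [0.904, 0.29, -0.315, 0.263], [-0.014, -0.715, -0.699, 0.652], [0.0, 0.0, 0.0, 1.0]] 451.20623480891885
handpiece_mid [([251, 152, 319, 174], 0.96), ([263, 285, 358, 315], 0.87), ([196, 234, 253, 303], 0.79)]
stand [([367, 233, 461, 356], 0.62)]
charge_top [([387, 234, 402, 247], 0.64)]
jar [([171, 302, 205, 345], 0.79)]
tape [([457, 299, 497, 337], 0.88), ([361, 346, 445, 384], 0.55)]
marker [([364, 345, 444, 382], 0.91)]
top [[0.011, -0.999, 0.051, 0.48], [-0.999, -0.013, -0.029, -0.0], [0.03, -0.05, -0.998, 0.968], [0.0, 0.0, 0.0, 1.0]] 510.046637731888
handpiece_mid [([390, 340, 466, 411], 0.88), ([380, 145, 405, 235], 0.72), ([252, 162, 339, 213], 0.58), ([164, 160, 235, 167], 0.24)]
stand [([179, 183, 267, 301], 0.77)]
charge_top [([239, 276, 253, 292], 0.68)]
jar [([369, 96, 398, 132], 0.6)]
tape [([135, 216, 168, 250], 0.68)]
marker [([165, 156, 233, 168], 0.61)]
wrist [[0.28, 0.922, 0.266, 0.079], [0.96, -0.269, -0.078, 0.524], [-0.0, 0.278, -0.961, 0.375], [0.0, 0.0, 0.0, 1.0]] 356.01707205628253
handpiece_mid []
stand []
charge_top []
jar []
tape []
marker []
```

View pics/scene0.png

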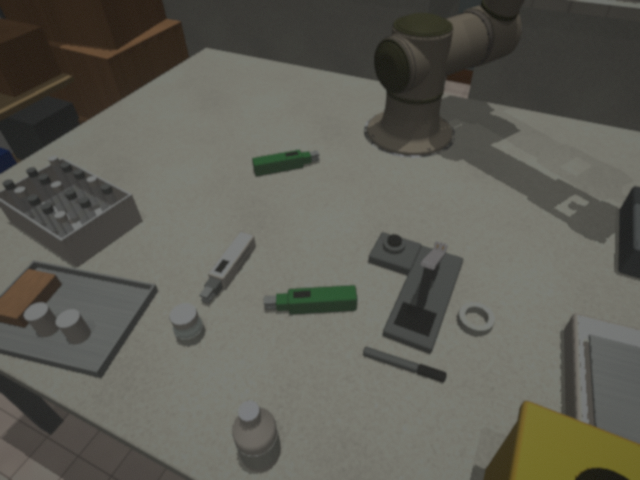

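View pics/top0.png

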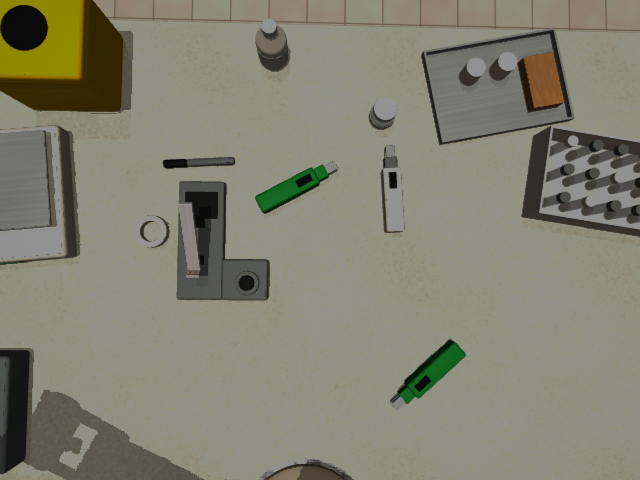

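The top picture shows the white handpiece at about (393,190) with its jaws up. The stand is at (205,240), with the rail rising away from the robot and the button at (246,283). The green look-alikes are at (295,190) and (430,370).

```bash
python3 - <<'E'
from h import *
for n,boxes in [('top',dict(hp=(372,140,412,240),stand=(172,176,272,304),btn=(232,268,262,296))),('scene',dict(hp=(190,228,262,306),stand=(362,226,468,350),btn=(380,228,408,252)))]:
    z=np.load(f'pics/{n}0.npz'); P=z['P'];im=z['im'].astype(int);d=z['d']
    bench=P[(d>0)&(abs(P[...,2])<.02)&(abs(P[...,0]-.5)<.25)&(abs(P[...,1])<.3)]
    print(n,'bench z med',np.median(bench[:,2]).round(4), np.linalg.lstsq(np.c_[bench[:,:2],np.ones(len(bench))],bench[:,2],rcond=None)[0].round(4))
    def crop(b): return P[b[1]:b[3],b[0]:b[2]].reshape(-1,3), im[b[1]:b[3],b[0]:b[2]].reshape(-1,3)
    p,c=crop(boxes['hp'])
    m=(p[:,2]>.03)&(p[:,2]<.05); q=p[m]
    print('hp z',np.percentile(q[:,2],[5,50,95]).round(4),len(q))
    (ctr,sz,a)=cv2.minAreaRect((q[:,:2]*1000).astype(np.float32)); print('rect',np.round(ctr,1),np.round(sz,1),round(a,1))
    m2=(p[:,2]>.008)&(p[:,2]<.05); q=p[m2]; (ctr,sz,a)=cv2.minAreaRect((q[:,:2]*1000).astype(np.float32)); print('rect all',np.round(ctr,1),np.round(sz,1),round(a,1))
    p,c=crop(boxes['stand'])
    q=p[(p[:,2]>.01)&(p[:,2]<.025)]; (ctr,sz,a)=cv2.minAreaRect((q[:,:2]*1000).astype(np.float32)); print('base',np.round(ctr,1),np.round(sz,1),round(a,1),np.median(q[:,2]))
    q=p[(p[:,2]>.068)&(p[:,2]<.17)]; print('rail',len(q),q.min(0).round(3),q.max(0).round(3)); (ctr,sz,a)=cv2.minAreaRect((q[:,:2]*1000).astype(np.float32)); print('railrect',np.round(ctr,1),np.round(sz,1),round(a,1))
    p,c=crop(boxes['btn']); dark=(c.sum(1)<110)&(p[:,2]>.015); q=p[dark]; print('btn',len(q),np.median(q,0).round(4) if len(q) else 0, (q.min(0)+q.max(0))/2 if len(q) else 0)
    print('pod z hist',np.histogram(p[:,2],np.arange(0,.07,.005)))
E
```

```text
top bench z med 0.0004 [ 0.0035  0.0056 -0.0004]
hp z [0.0314 0.0361 0.0391] 1245
rect [ 626.6 -155.7] [160.   34.6] 3.6
rect all [ 627.3 -155.6] [161.9  34.8] 3.6
base [525.9 156.2] [172.9 220.1] 89.0 0.018919845252438727
rail 1108 [0.458 0.187 0.068] [0.582 0.21  0.147]
railrect [520.1 198.5] [124.5  22.8] 0.1
btn 189 [0.4507 0.1094 0.0439] [0.4584164  0.06096205 0.49864306]
pod z hist (array([  0,   0,   0,  39, 332,  17, 184,  83, 133,  46,   0,   0,   0,
         0]), array([0.   , 0.005, 0.01 , 0.015, 0.02 , 0.025, 0.03 , 0.035, 0.04 ,
       0.045, 0.05 , 0.055, 0.06 , 0.065, 0.07 ]))
scene bench z med 0.0017 [0.0005 0.0049 0.0025]
hp z [0.0307 0.037  0.0393] 1014
rect [ 625.7 -154.9] [161.1  35. ] 3.6
rect all [ 625.6 -154.8] [163.9  35.2] 3.5
base [523.4 182.6] [269.  178.5] 19.3 0.01989776142161015
rail 620 [0.455 0.188 0.069] [0.582 0.21  0.147]
railrect [518.7 199. ] [127.2  22. ] 0.3
btn 2 [0.461  0.1095 0.0433] [0.46099137 0.10952109 0.0432975 ]
pod z hist (array([159,   0,   0,   0, 126,  34,  87, 107,  65,  65,   0,   0,   0,
         0]), array([0.   , 0.005, 0.01 , 0.015, 0.02 , 0.025, 0.03 , 0.035, 0.04 ,
       0.045, 0.05 , 0.055, 0.06 , 0.065, 0.07 ]))
```

```bash
python3 - <<'E'
import cv2
a=cv2.imread('pics/top0.png')[130:310,160:420]; cv2.imwrite('pics/z1.png',cv2.resize(a,None,fx=3,fy=3,interpolation=cv2.INTER_CUBIC))
E
```

```text
(no output)
```

View pics/z1.png

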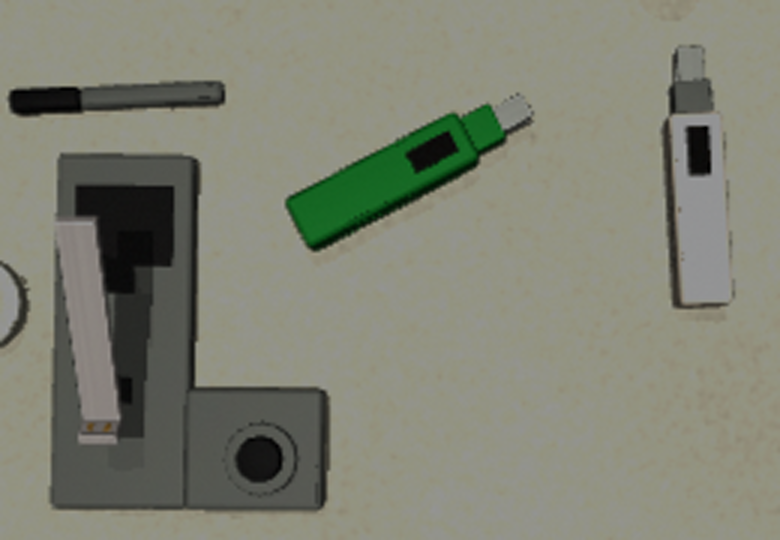

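```bash
python3 -m jog '[[[0,0,0.0144,1.9,-2.75,0,-1],[0,0,0.0144,1.9,-2.75,0,-1],[0,0,0.0144,1.9,-2.75,0,-1],[0,0,0.0144,1.9,-2.75,0,-1],[0,0,0.0144,1.9,-2.75,0,-1],[0,0,0.0144,1.9,-2.75,0,-1],[0,0,0.0144,1.9,-2.75,0,-1],[0,0,0.0144,1.9,-2.75,0,-1],[0,0,0.0144,1.9,-2.75,0,-1],[0,0,0.0144,1.9,-2.75,0,-1],[0,0,0.0144,1.9,-2.75,0,-1],[0,0,0.0144,1.9,-2.75,0,-1]]]'
```

```text
t: 2.05
eef_pos: [0.3752, 0.1726, 0.2315]
orientation: [2.339, 2.097, 0.001]
ft_force: [0.7, 0.9, -0.3]
gripper_width: 0.0852
```

```bash
python3 - <<'E'
from h import *
for n,b in [('top',(172,176,272,304)),('scene',(362,226,468,350))]:
    z=np.load(f'pics/{n}0.npz'); P=z['P'][b[1]:b[3],b[0]:b[2]].reshape(-1,3)
    q=P[(P[:,2]>.068)&(P[:,2]<.17)]
    q=q[(q[:,0]>.48)&(q[:,0]<.57)]
    for _ in range(4):
        c=q.mean(0); n_=np.linalg.svd(q-c)[2][2]; n_*=np.sign(n_[2]); r=(q-c)@n_; q=q[abs(r)<max(.0015,2.5*r.std())]
    print(n,len(q),n_.round(3),'slope',np.degrees(np.arctan2(-n_[0],n_[2])).round(2),'x at z=.07:',(c[0]+((c[2]-.07)*n_[2]+(c[1]-.199)*n_[1])/n_[0]).round(4))
    for x0 in np.arange(.48,.57,.01):
        s=q[(q[:,0]>x0)&(q[:,0]<x0+.01)]; 
        if len(s)>5: print(round(x0+.005,3),s[:,1].min().round(4),s[:,1].max().round(4),((s[:,1].min()+s[:,1].max())/2).round(4))
E
```

```text
top 829 [-0.19  -0.94   0.282] slope 33.91 x at z=.07: 0.4666
0.485 0.1873 0.2094 0.1983
0.495 0.1875 0.2094 0.1984
0.505 0.1871 0.2097 0.1984
0.515 0.1873 0.2087 0.198
0.525 0.1877 0.2095 0.1986
0.535 0.1875 0.2096 0.1985
0.545 0.1876 0.209 0.1983
0.555 0.1878 0.2098 0.1988
0.565 0.1876 0.2096 0.1986
scene 403 [-0.012 -1.     0.008] slope 55.87 x at z=.07: 0.6085
0.485 0.1894 0.2097 0.1995
0.495 0.1894 0.2097 0.1996
0.505 0.1894 0.2099 0.1996
0.515 0.1891 0.2098 0.1994
0.525 0.1894 0.2099 0.1996
0.535 0.1891 0.2099 0.1995
0.545 0.1893 0.2098 0.1996
0.555 0.1892 0.2099 0.1995
0.565 0.1892 0.21 0.1996
```

```bash
python3 -m jog '[[[0,0,0.0144,1.9,-2.75,0,-1],[0,0,0.0144,1.9,-2.75,0,-1],[0,0,0.0144,1.9,-2.75,0,-1],[0,0,0.0144,1.9,-2.75,0,-1],[0,0,0.0144,1.9,-2.75,0,-1],[0,0,0.0144,1.9,-2.75,0,-1],[0,0,0.0144,1.9,-2.75,0,-1],[0,0,0.0144,1.9,-2.75,0,-1],[0,0,0.0144,1.9,-2.75,0,-1],[0,0,0.0144,1.9,-2.75,0,-1],[0,0,0.0144,1.9,-2.75,0,-1],[0,0,0.0144,1.9,-2.75,0,-1],[0,0,0,0,0,0,-1]]]' || python3 -m jog '[[[0,0,0.0144,1.9,-2.75,0,-1],[0,0,0.0144,1.9,-2.75,0,-1],[0,0,0.0144,1.9,-2.75,0,-1],[0,0,0.0144,1.9,-2.75,0,-1],[0,0,0.0144,1.9,-2.75,0,-1],[0,0,0.0144,1.9,-2.75,0,-1],[0,0,0.0144,1.9,-2.75,0,-1],[0,0,0.0144,1.9,-2.75,0,-1],[0,0,0.0144,1.9,-2.75,0,-1],[0,0,0.0144,1.9,-2.75,0,-1],[0,0,0.0144,1.9,-2.75,0,-1],[0,0,0.0144,1.9,-2.75,0,-1]]]'
python3 -m jog '[[[0,0,0,0,0,0,-1],[0,0,0,0,0,0,-1]]]'
python3 - <<'E'
from h import *
s=robot.sense(); print(s['t'],s['eef_pos'],s['orientation'])
c=cam('wrist'); save(c,'w1.png'); P=cloud(c); np.savez('pics/w1.npz',P=P,im=c['image'])
p=P.reshape(-1,3); q=p[(p[:,2]>.03)&(p[:,2]<.045)&(abs(p[:,0]-.62)<.12)&(abs(p[:,1]+.155)<.06)]
print(len(q),[ [np.round(x,1) for x in [*cv2.minAreaRect((q[:,:2]*1000).astype(np.float32))]] ],np.median(q[:,2]))
E
```

```text
t: 3.05
eef_pos: [0.6032, -0.1573, 0.2312]
orientation: [-2.15, -2.291, 0.0]
ft_force: [0.4, -0.3, 0.0]
gripper_width: 0.0853
t: 3.22
eef_pos: [0.6027, -0.157, 0.2303]
orientation: [-2.152, -2.287, 0.001]
ft_force: [-0.3, -0.8, -0.3]
gripper_width: 0.0854
3.2167 [ 0.60269308 -0.15699546  0.23025802] [-2.15173195e+00 -2.28731288e+00  5.11880484e-04]
4312 [[array([ 624.4, -155.4]), array([159.6,  34. ]), np.float64(3.6)]] 0.03666838709904893invalid input
```

View pics/w1.png

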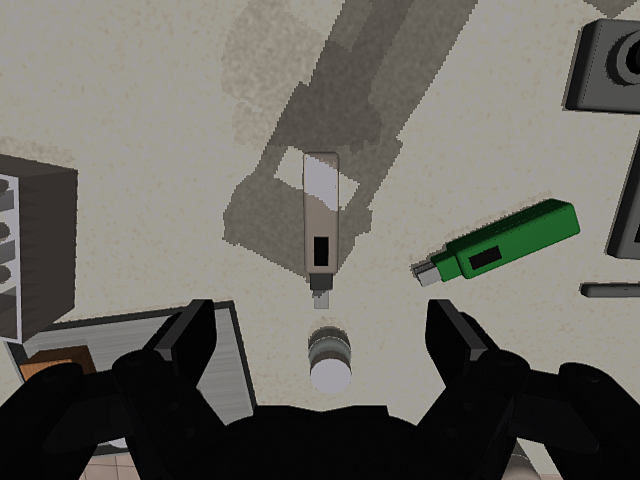

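The wrist picture shows the handpiece centred at about (320,215) between the fingers and aligned with them. The jar is at (330,360), beyond the jaws. I'll go down and grip.

```bash
python3 -m jog '[[[0,0,0,0.2,0,-2.5,-1],[0,0,0,0,0,-2.5,-1],[0,0,0,0,0,-2.5,-1],[0,0,0,0,0,-2.5,-1],[0,0,0,0,0,-2.5,-1],[0,0,0,0,0,-2.5,-1],[0,0,0,0,0,-2.5,-1],[0,0,0,0,0,-2,-1],[0,0,0,0,0,-1.5,-1],[0,0,0,0,0,-1.2,-1],[0,0,0,0,0,-0.5,-1],[0,0,0,0,0,0,-1]]]' 50
python3 -m jog '[[[0,0,0,0,0,0,0],[0,0,0,0,0,0,0.3],[0,0,0,0,0,0,0.6],[0,0,0,0,0,0,1],[0,0,0,0,0,0,1],[0,0,0,0,0,0,1],[0,0,0,0,0,0,1],[0,0,0,0,0,0,1]]]' 50
```

```text
t: 4.27
eef_pos: [0.6041, -0.1552, 0.0038]
orientation: [-2.149, -2.29, 0.001]
ft_force: [-0.0, -0.2, -0.3]
gripper_width: 0.0851
t: 4.93
eef_pos: [0.6049, -0.156, 0.0051]
orientation: [2.15, 2.289, 0.001]
ft_force: [-1.1, 1.0, 5.2]
gripper_width: 0.0333
```

```bash
python3 -m jog '[[[0,0,0,0,0,1,1],[0,0,0,0,0,1.5,1],[0,0,0,0,0,2,1],[0,0,0,0,0,2.5,1],[0,0,-0.01,0,0,2.5,1],[0,0,-0.01,0,0,2.5,1],[0,0,-0.01,0,0,2.5,1],[0,0,-0.01,0,0,2.5,1],[0,0,-0.01,0,0,2.5,1],[0,0,-0.01,0,0,2,1],[0,0,0,0,0,1,1],[0,0,0,0,0,0,1]]]' 
python3 - <<'E'
from h import *
s=robot.sense(); print(s['t'],s['eef_pos'],s['orientation'],s['ft_force'],s['gripper_width'])
c=cam('wrist'); save(c,'w2.png')
E
```

```text
t: 5.93
eef_pos: [0.605, -0.156, 0.2315]
orientation: [2.216, 2.223, 0.002]
ft_force: [0.4, 0.8, -1.6]
gripper_width: 0.0333
5.9333 [ 0.60495277 -0.15604313  0.23147703] [2.21564073e+00 2.22258486e+00 1.84294446e-03] [ 0.35037279  0.82328694 -1.5910462 ] 0.03333035662134384
```

View pics/w2.png

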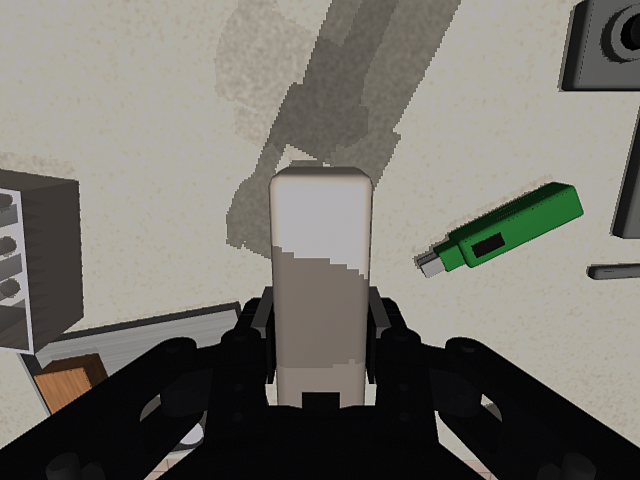

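The wrist picture shows the handpiece held between the pads. It is centred at column 321 and square to the tool. Next I'll carry it to a point above the rail while tilting it.

```bash
python3 -m jog '[[[0,0,0,-1.04,2.96,0,1],[0,0,0,-1.04,2.96,0,1],[0,-0.061,0,-1.04,2.96,0,1],[0,-0.061,0,-1.04,2.96,0,1],[0,-0.061,0,-1.04,2.96,0,1],[0,-0.061,0,-1.04,2.96,0,1],[0,-0.061,0,-1.04,2.96,0,1],[0,-0.061,0,-1.04,2.96,0,1],[0,-0.061,0,-1.04,2.96,0,1],[0,-0.061,0,-1.04,2.96,0,1],[0,-0.061,0,-1.04,2.96,0,1],[0,-0.061,0,-1.04,2.96,0,1]]]' 
python3 -m jog '[[[0,0,0,0,0,0,1],[0,0,0,0,0,0,1],[0,0,0,0,0,0,1]]]' 
python3 - <<'E'
from h import *
s=robot.sense(); print(s['t'],s['eef_pos'],rot(s['orientation']).round(4).tolist(),s['ft_force'],s['gripper_width'],s['joint_pos'].round(2))
for n in ['wrist','top','scene']:
    c=cam(n); save(c,n+'3.png'); np.savez(f'pics/{n}3.npz',P=cloud(c),im=c['image'])
E
python3 - <<'E'
import cv2,numpy as np
t=cv2.imread('pics/top3.png')[130:310,130:330];s=cv2.imread('pics/scene3.png')[150:370,320:500]
a=cv2.resize(t,(400,360));b=cv2.resize(s,None,fx=2,fy=2)[:360]
cv2.imwrite('pics/z3.png',np.hstack([a,b]))
E
```

```text
t: 6.98
eef_pos: [0.4779, 0.2005, 0.2276]
orientation: [1.87, 1.876, 0.59]
ft_force: [1.0, -1.8, -3.0]
gripper_width: 0.033
t: 7.23
eef_pos: [0.4793, 0.1991, 0.2281]
orientation: [1.871, 1.878, 0.586]
ft_force: [1.0, 1.1, -3.2]
gripper_width: 0.0335
7.2333 [0.47932461 0.19911085 0.22814003] [[-0.003, 0.8211, 0.5707], [1.0, 0.0038, -0.0004], [-0.0025, 0.5707, -0.8211]] [ 0.97799817  1.13917929 -3.22080904] 0.03348485873623485 [ 0.23  0.06  1.94 -0.25  0.56 -1.17]
```

View pics/wrist3.png

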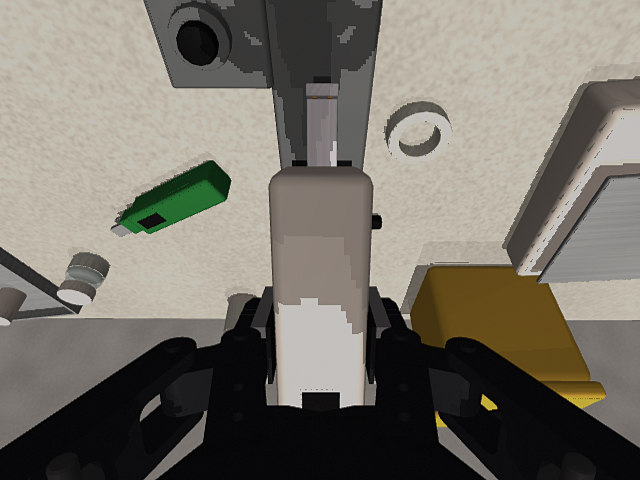

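View pics/z3.png

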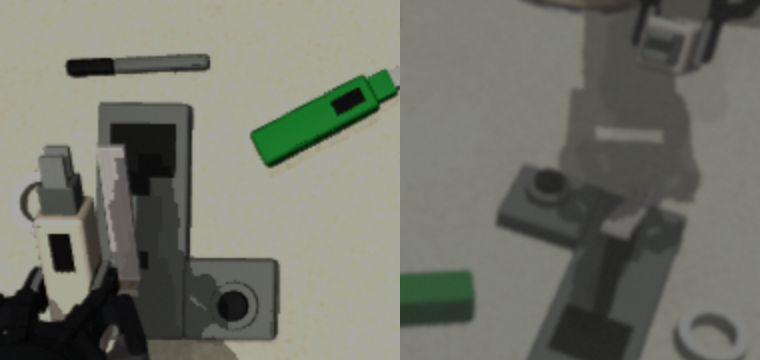

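```bash
python3 - <<'E'
from h import *
s=robot.sense(); A=rot(s['orientation']); t=s['eef_pos']
P=np.load('pics/wrist3.npz')['P']
def plane(q,tol=.0015):
    for _ in range(5):
        c=q.mean(0); n=np.linalg.svd(q-c,full_matrices=False)[2][2]; q=q[abs((q-c)@n)<tol]
    return c,n,q
top=P[200:380,285:360].reshape(-1,3); c,n,_=plane(top); n*=np.sign(n[2])
print('hp top normal tool',(A.T@n).round(4),'c tool',(A.T@(c-t)).round(4),'world n',n.round(4),'slope',np.degrees(np.arctan2(-n[0],n[2])))
q=(P[100:400,240:400].reshape(-1,3)-t)@A   # tool frame
h=q[(q[:,2]>-.036)&(q[:,2]<0.0)&(abs(q[:,0])<.025)]
print('tool bbox hp',h.min(0).round(4),h.max(0).round(4))
for y0 in np.arange(-.07,.03,.01):
    g=h[(h[:,1]>y0)&(h[:,1]<y0+.01)]
    if len(g)>5: print(round(y0,3),g[:,0].min().round(4),g[:,0].max().round(4),g[:,2].min().round(4))
w=P[60:200,280:370].reshape(-1,3); r=w[(w[:,2]>.075)&(w[:,2]<.165)&(abs(w[:,1]-.199)<.02)]
r2=r[((r-t)@A)[:,2]>.02]
for x0 in np.arange(.45,.59,.01):
    g=r2[(r2[:,0]>x0)&(r2[:,0]<x0+.01)]
    if len(g)>5: print('rail',round(x0,3),g.min(0).round(4),g.max(0).round(4))
g=r2[(abs(r2[:,1]-.199)<.008)&(r2[:,0]>.478)]; c,n,g=plane(g); n*=np.sign(n[2]); print(len(g),'rail normal',n.round(4),'slope',np.degrees(np.arctan2(-n[0],n[2])),'foot x at z.07',(c[0]+(c[2]-.07)*n[2]/n[0]))
for nm in ['top','scene']:
    b=dict(top=(172,176,272,304),scene=(362,226,468,350))[nm]
    Q=np.load(f'pics/{nm}0.npz')['P'][b[1]:b[3],b[0]:b[2]].reshape(-1,3)
    f=Q[(Q[:,0]>.478)&(Q[:,0]<.572)&(abs(Q[:,1]-.199)<.008)&(Q[:,2]>.068)]
    c,n,g=plane(f); n*=np.sign(n[2]); print(nm,len(g),'rail normal',n.round(4),'slope',np.degrees(np.arctan2(-n[0],n[2])),'foot x at z.07',(c[0]+(c[2]-.07)*n[2]/n[0]))
E
```

```text
hp top normal tool [ 0.0145  0.0241 -0.9996] c tool [ 0.0012 -0.0162 -0.0315] world n [-0.552   0.0159  0.8337] slope 33.51211220921056
tool bbox hp [-0.025  -0.0606 -0.036 ] [ 0.024   0.0265 -0.    ]
-0.07 -0.0134 0.0146 -0.03
-0.06 -0.0165 0.0175 -0.0337
-0.05 -0.0167 0.0176 -0.0339
-0.04 -0.0165 0.0176 -0.0333
-0.03 -0.0165 0.0175 -0.0337
-0.02 -0.023 0.024 -0.036
-0.01 -0.025 0.0175 -0.0359
0.0 -0.0163 0.0174 -0.036
0.01 -0.0165 0.0177 -0.0342
0.02 -0.0163 0.0175 -0.0335
rail 0.45 [0.4552 0.1889 0.0761] [0.46   0.21   0.0828]
rail 0.46 [0.46   0.1886 0.0751] [0.4678 0.2101 0.0831]
rail 0.47 [0.4727 0.1889 0.075 ] [0.48   0.2102 0.0789]
rail 0.48 [0.48   0.1888 0.0755] [0.49   0.2103 0.0874]
rail 0.49 [0.49   0.1887 0.0819] [0.5    0.2099 0.0932]
rail 0.5 [0.5    0.1886 0.0902] [0.5091 0.21   0.0982]
1145 rail normal [-0.5752  0.0009  0.818 ] slope 35.11033180476631 foot x at z.07 0.4695856068061034
top 128 rail normal [-0.121  -0.9783  0.168 ] slope 35.756373190990324 foot x at z.07 0.48343705566462675
scene 68 rail normal [-0.0054  0.9999  0.0121] slope 23.95374084502395 foot x at z.07 0.47916215298492243
```

```bash
python3 -m jog '[[[0,-0.006,0,-1.4,0,-0.97,1],[0,-0.006,0,-1.4,0,-0.97,1],[0,0,0,0.8,0,-1.15,1],[0,0,0,0.8,0,-1.15,1],[0,0,0,0.8,0,-1.15,1],[0,0,0,0.8,0,-1.15,1],[0,0,0,0.8,0,-1.15,1],[0,0,0,0.8,0,-1.15,1],[0,0,0,0.75,0,-1.0,1],[0,0,0,0.7,0,-1.0,1],[0,0,0,0,0,0,1],[0,0,0,0,0,0,1]]]' 
python3 - <<'E'
from h import *
s=robot.sense(); print(s['t'],s['eef_pos'],rot(s['orientation']).round(4).tolist(),s['ft_force'],s['gripper_width'],s['joint_pos'].round(2))
for n in ['wrist','scene']:
    c=cam(n); save(c,n+'4.png'); np.savez(f'pics/{n}4.npz',P=cloud(c),im=c['image'])
E
python3 - <<'E'
import cv2,numpy as np
t=cv2.imread('pics/wrist4.png');s=cv2.imread('pics/scene4.png')[190:330,350:490]
cv2.imwrite('pics/z4.png',np.hstack([cv2.resize(t[60:420,160:480],(360,400)),cv2.resize(s,(400,400))]))
E
```

```text
t: 8.38
eef_pos: [0.5144, 0.1985, 0.1204]
orientation: [1.864, 1.867, 0.597]
ft_force: [-0.7, 0.4, -2.2]
gripper_width: 0.0334
8.3833 [0.51439359 0.19847787 0.12044278] [[-0.0008, 0.8135, 0.5816], [1.0, 0.0018, -0.0012], [-0.0021, 0.5816, -0.8135]] [-0.68927451  0.3727771  -2.21997822] 0.03340522562770543 [ 0.21  0.3   2.   -0.49  0.27 -0.92]
```

View pics/z4.png

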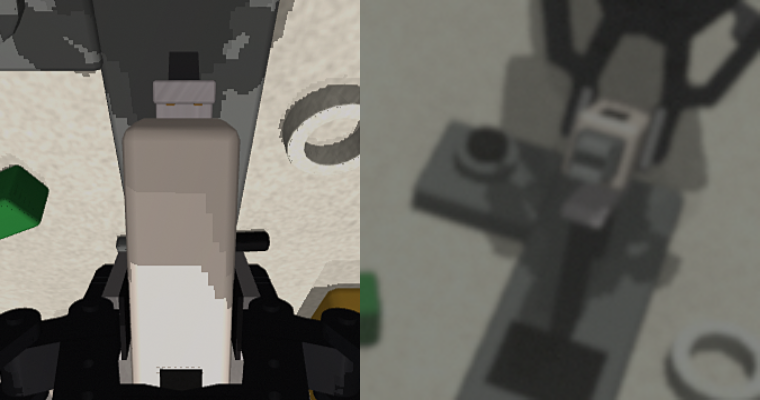

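The crop shows the handpiece (columns 126-238) centred on the rail stop (152-216), with the tail just uphill of the stop. I'll measure the remaining gaps.

```bash
python3 - <<'E'
from h import *
s=robot.sense(); P=np.load('pics/wrist4.npz')['P'].reshape(-1,3)
th=np.radians(35); X=np.array([np.cos(th),0,np.sin(th)]); Z=np.array([-np.sin(th),0,np.cos(th)]); F=np.array([.4703,.199,.07])
q=np.c_[(P-F)@X,P[:,1]-F[1],(P-F)@Z]
stop=q[(q[:,0]<.004)&(q[:,0]>-.012)&(abs(q[:,1])<.014)&(q[:,2]>.005)&(q[:,2]<.022)]
print('stop',np.percentile(stop,[1,50,99],axis=0).round(4).tolist(),len(stop))
rail=q[(q[:,0]>-.001)&(q[:,0]<.012)&(abs(q[:,1])<.009)&(abs(q[:,2])<.006)]
print('rail z',len(rail), np.median(rail,0).round(4) if len(rail) else '')
hp=q[(q[:,0]<.06)&(q[:,0]>-.01)&(abs(q[:,1])<.022)&(q[:,2]>.03)&(q[:,2]<.06)]
print('hp',np.percentile(hp,[.5,50,99.5],axis=0).round(4).tolist())
for x in np.arange(0,.06,.01):
    g=hp[(hp[:,0]>x)&(hp[:,0]<x+.01)&(abs(hp[:,1])<.012)]; print(round(x,3),np.median(g[:,2]).round(4) if len(g) else '')
E
```

```text
stop [[-0.0072, -0.0104, 0.0104], [-0.0034, 0.0005, 0.0144], [0.0013, 0.011, 0.0159]] 1195
rail z 509 [ 0.004  -0.0002  0.0004]
hp [[0.0055, -0.0212, 0.0325], [0.032, -0.0006, 0.0472], [0.0597, 0.0213, 0.0577]]
0.0 0.046
0.01 0.0472
0.02 0.0473
0.03 0.0474
0.04 0.0474
0.05 0.0475
```

```bash
python3 -m jog '[[[0,0,0,0.115,0.02,-0.164,1],[0,0,0,0.115,0.02,-0.164,1],[0,0,0,0.115,0.01,-0.164,1],[0,0,0,0.115,0,-0.164,1],[0,0,0,0.115,0,-0.164,1],[0,0,0,0,0,0,1],[0,0,0,0,0,0,1]]]' 
python3 -m jog '[[[0,0,0,0.03,0,-0.041,1],[0,0,0,0.03,0,-0.041,1],[0,0,0,0.03,0,-0.041,1],[0,0,0,0,0,0,1],[0,0,0,0,0,0,1]]]'
```

```text
t: 9.07
eef_pos: [0.52, 0.1998, 0.1126]
orientation: [1.863, 1.868, 0.598]
ft_force: [0.1, -0.9, -1.5]
gripper_width: 0.0334
t: 9.48
eef_pos: [0.5209, 0.1999, 0.1117]
orientation: [1.862, 1.868, 0.599]
ft_force: [-3.2, 1.0, 3.6]
gripper_width: 0.0332
```

```bash
python3 -m jog '[[[0,0,0,-0.082,-0.02,-0.057,1],[0,0,0,-0.082,-0.02,-0.057,1],[0,0,0,-0.082,-0.02,-0.057,1],[0,0,0,0,0,0,1],[0,0,0,0,0,0,1]]]'
python3 -m jog '[[[0,0,0,-0.041,0,-0.029,1],[0,0,0,-0.041,0,-0.029,1],[0,0,0,0,0,0,1]]]'
python3 -m jog '[[[0,0,0,-0.041,0,-0.029,1],[0,0,0,0,0,0,1]]]'
```

```text
t: 9.9
eef_pos: [0.5187, 0.1994, 0.1102]
orientation: [1.862, 1.867, 0.6]
ft_force: [-1.9, 0.6, 5.1]
gripper_width: 0.0332
t: 10.15
eef_pos: [0.518, 0.1994, 0.1097]
orientation: [1.862, 1.867, 0.601]
ft_force: [-2.3, 0.0, 5.4]
gripper_width: 0.0333
t: 10.32
eef_pos: [0.5176, 0.1994, 0.1095]
orientation: [1.862, 1.867, 0.601]
ft_force: [-1.2, 1.0, 5.3]
gripper_width: 0.0334
```

```bash
cat > gap.py <<'E'
from h import *
import sys
s=robot.sense(); print(s['t'],s['eef_pos'].round(4),s['ft_force'].round(1),s['gripper_width'])
c=cam('wrist'); save(c,sys.argv[1]); P=cloud(c).reshape(-1,3)
th=np.radians(35); X=np.array([np.cos(th),0,np.sin(th)]); Z=np.array([-np.sin(th),0,np.cos(th)]); F=np.array([.4703,.199,.07])
q=np.c_[(P-F)@X,P[:,1]-F[1],(P-F)@Z]
stop=q[(q[:,0]<.004)&(q[:,0]>-.012)&(abs(q[:,1])<.014)&(q[:,2]>.005)&(q[:,2]<.022)]
print('stop',np.percentile(stop,[1,50,99],axis=0).round(4).tolist(),len(stop))
for x in np.arange(-.006,.06,.006):
    g=q[(q[:,0]>x)&(q[:,0]<x+.006)&(abs(q[:,1])<.012)&(q[:,2]>.025)&(q[:,2]<.05)]; e=q[(q[:,0]>x)&(q[:,0]<x+.006)&(abs(q[:,1])<.02)&(q[:,2]>.028)&(q[:,2]<.05)]
    if len(g)>3: print(round(x,3),g[:,0].min().round(4),np.median(g[:,2]).round(4),e[:,1].min().round(4),e[:,1].max().round(4))
E
python3 gap.py w5.png
```

```text
10.3167 [0.5176 0.1994 0.1095] [-1.2  1.   5.3] 0.03344038981302832
stop [[-0.0072, -0.0119, 0.0058], [-0.0024, 0.0002, 0.0143], [0.002, 0.012, 0.0198]] 1679
0.0 0.0017 0.0353 -0.017 0.0171
0.006 0.006 0.0365 -0.017 0.0171
0.012 0.012 0.0365 -0.017 0.0171
0.018 0.018 0.0365 -0.017 0.0173
0.024 0.024 0.0366 -0.0169 0.0171
0.03 0.03 0.0366 -0.017 0.0173
0.036 0.036 0.0367 -0.0169 0.0171
0.042 0.042 0.0367 -0.0168 0.0171
0.048 0.048 0.0368 -0.02 0.02
0.054 0.054 0.0368 -0.0197 0.02
```

View pics/w5.png

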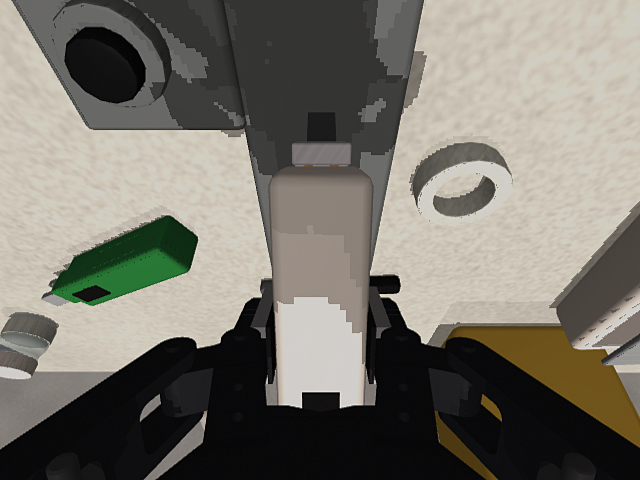

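It is flat on the rail (top at 36.6 mm) and centred to about 0.1 mm. The tail is still about 1-1.5 mm from the stop, so I'll slide on until it touches.

```bash
for i in 1; do python3 -m jog '[[[0,0,0,-0.041,0,-0.029,1],[0,0,0,-0.041,0,-0.029,1],[0,0,0,0,0,0,1],[0,0,0,0,0,0,1]]]'; done
python3 -m jog '[[[0,0,0,-0.041,0,-0.029,1],[0,0,0,0,0,0,1],[0,0,0,0,0,0,1]]]'
python3 gap.py w6.png
```

```text
t: 10.7
eef_pos: [0.5168, 0.1994, 0.1089]
orientation: [1.862, 1.867, 0.6]
ft_force: [-2.2, 0.5, 5.6]
gripper_width: 0.0329
t: 10.95
eef_pos: [0.5166, 0.1994, 0.1089]
orientation: [1.861, 1.867, 0.601]
ft_force: [0.0, -0.2, 6.4]
gripper_width: 0.0331
10.95 [0.5166 0.1994 0.1089] [ 0.  -0.2  6.4] 0.03308001701070673
stop [[-0.0073, -0.0118, 0.0086], [-0.0029, 0.0003, 0.0144], [0.0008, 0.0122, 0.0196]] 1533
0.0 0.0005 0.0356 -0.017 0.0171
0.006 0.006 0.0365 -0.0168 0.017
0.012 0.012 0.0365 -0.017 0.0171
0.018 0.018 0.0365 -0.017 0.0171
0.024 0.024 0.0366 -0.0169 0.0172
0.03 0.03 0.0367 -0.017 0.0169
0.036 0.036 0.0367 -0.017 0.0171
0.042 0.042 0.0368 -0.0196 0.0199
0.048 0.048 0.0368 -0.02 0.02
0.054 0.054 0.0368 -0.0195 0.0187
```

```bash
python3 -m jog '[[[0,0,0,-0.041,0,-0.029,1],[0,0,0,0,0,0,1],[0,0,0,0,0,0,1]]]'
python3 -m jog '[[[0,0,0,-0.033,0,-0.023,1],[0,0,0,0,0,0,1],[0,0,0,0,0,0,1]]]'
```

```text
t: 11.25
eef_pos: [0.5166, 0.1994, 0.1089]
orientation: [1.861, 1.866, 0.602]
ft_force: [0.5, -0.8, 6.1]
gripper_width: 0.0335
t: 11.5
eef_pos: [0.5165, 0.1995, 0.109]
orientation: [1.86, 1.866, 0.603]
ft_force: [2.0, -1.3, 7.0]
gripper_width: 0.0329
```

```bash
python3 -m jog '[[[0,0,0,0,0,0,1],[0,0,0,0,0,0,1]]]' 20
python3 -m jog '[[[0,0,0,0,0,0,0.1],[0,0,0,0,0,0,0],[0,0,0,0,0,0,-0.2],[0,0,0,0,0,0,-0.4],[0,0,0,0,0,0,-0.6],[0,0,0,0,0,0,-0.6],[0,0,0,0,0,0,-0.6],[0,0,0,0,0,0,-0.6]]]'
python3 gap.py w7.png
```

```text
t: 11.67
eef_pos: [0.5165, 0.1995, 0.109]
orientation: [1.86, 1.866, 0.603]
ft_force: [1.1, -1.8, 7.7]
gripper_width: 0.0335
t: 12.33
eef_pos: [0.5152, 0.1992, 0.1074]
orientation: [1.863, 1.868, 0.598]
ft_force: [0.5, -1.0, -0.7]
gripper_width: 0.0679
12.3333 [0.5152 0.1992 0.1074] [ 0.5 -1.  -0.7] 0.06792064266125368
stop [[-0.0073, -0.0126, 0.0054], [-0.003, 0.0001, 0.0143], [0.0009, 0.0125, 0.0209]] 1606
0.0 0.0006 0.0355 -0.0168 0.017
0.006 0.006 0.0364 -0.017 0.0172
0.012 0.012 0.0365 -0.017 0.0171
0.018 0.018 0.0365 -0.0171 0.0172
0.024 0.024 0.0364 -0.0169 0.017
0.03 0.03 0.0365 -0.0169 0.0172
0.036 0.036 0.0364 -0.0168 0.0172
0.042 0.042 0.0364 -0.0171 0.017
0.048 0.048 0.0364 -0.0169 0.0172
0.054 0.054 0.0364 -0.0168 0.0172
```

View pics/w7.png

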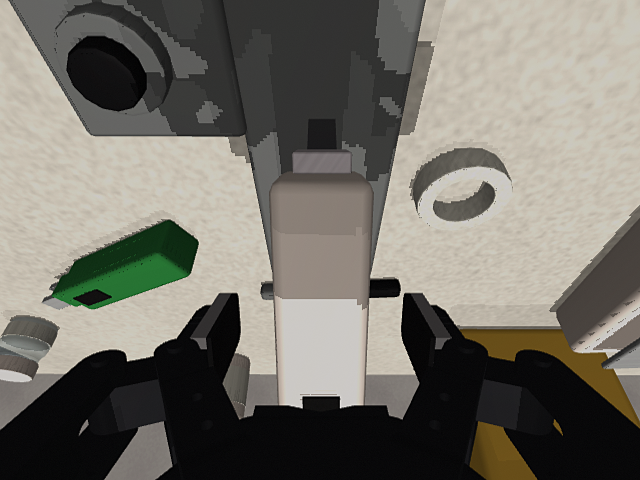

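It is released and lying on the rail by itself (flat, centred, tail at the stop). I'll back off along the rail's normal.

```bash
python3 -m jog '[[[0,0,0,-0.3,0,0.4,-0.6],[0,0,0,-0.6,0,0.85,-0.6],[0,0,0,-0.8,0,1.15,-0.6],[0,0,0,-1,0,1.43,-0.6],[0,0,0,-1,0,1.43,-0.6],[0,0,0,-1,0,1.43,-0.6],[0,0,0,-1,0,1.43,-0.6],[0,0,0,-1,0,1.43,-0.6],[0,0,0,-1,0,1.43,-0.6],[0,0,0,-0.6,0,1.43,-0.6],[0,0.05,0,0,0,1.4,-0.6],[0,0.08,0,0,0,0.5,-0.6]]]'
python3 -m jog '[[[0,0.08,0,0,-0.6,0,0],[0,0.08,0,0,-0.6,0,0.5],[0,0.08,0,0,-0.6,0,1],[0,0.08,0,0,-0.6,0,1],[0,0.08,0,0,-0.6,0,1],[0,0.08,0,0,-0.6,0,1],[0,0,0,0,0,0,1],[0,0,0,0,0,0,1]]]'
python3 - <<'E'
from h import *
s=robot.sense(); print(s['t'],s['eef_pos'].round(4),rot(s['orientation']).round(3).tolist(),s['gripper_width'])
for n in ['wrist','top','scene']:
    c=cam(n); save(c,n+'8.png'); np.savez(f'pics/{n}8.npz',P=cloud(c),im=c['image'],d=c['depth'])
    b=robot.trace('charge_top',n)
    for x in b[:2]:
        m=x['mask']; q=cloud(c)[m]; print(n,round(x['conf'],2),np.round(np.array(x['box'])*[640,480,640,480]),np.median(q,0).round(4),((q.min(0)+q.max(0))/2).round(4),len(q))
E
```

```text
t: 13.38
eef_pos: [0.431, 0.1999, 0.2525]
orientation: [1.942, 1.952, 0.49]
ft_force: [-0.7, -0.4, -0.8]
gripper_width: 0.0682
t: 14.05
eef_pos: [0.4324, 0.1632, 0.2504]
orientation: [2.212, 2.218, 0.015]
ft_force: [0.0, 0.5, -0.4]
gripper_width: -0.0003
14.05 [0.4324 0.1632 0.2504] [[-0.002, 1.0, 0.013], [1.0, 0.002, 0.0], [0.0, 0.013, -1.0]] -0.0002515735035084341
wrist 0.55 [254. 210. 286. 235.] [0.446  0.1122 0.0444] [0.4118 0.1304 0.2132] 614
wrist 0.17 [235. 186. 393. 300.] [0.4504 0.1606 0.0198] [0.4535 0.1575 0.1959] 11495
top 0.46 [240. 275. 255. 293.] [0.4492 0.1096 0.0438] [0.4584 0.0623 0.5006] 192
scene 0.51 [387. 235. 401. 247.] [0.4517 0.1121 0.0448] [0.4485 0.1108 0.0409] 154
```

View pics/wrist8.png

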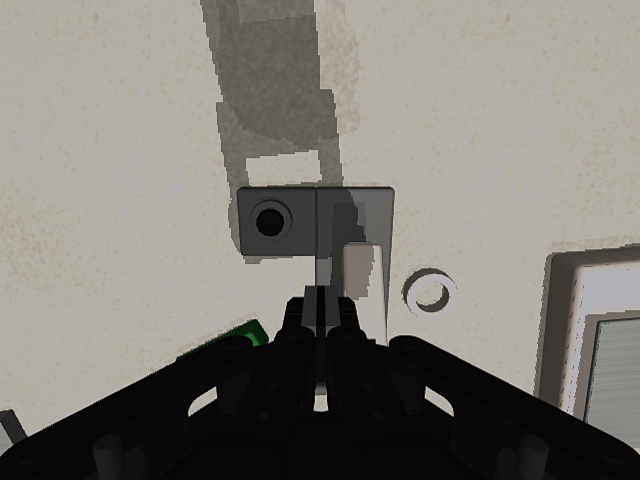

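View pics/scene8.png

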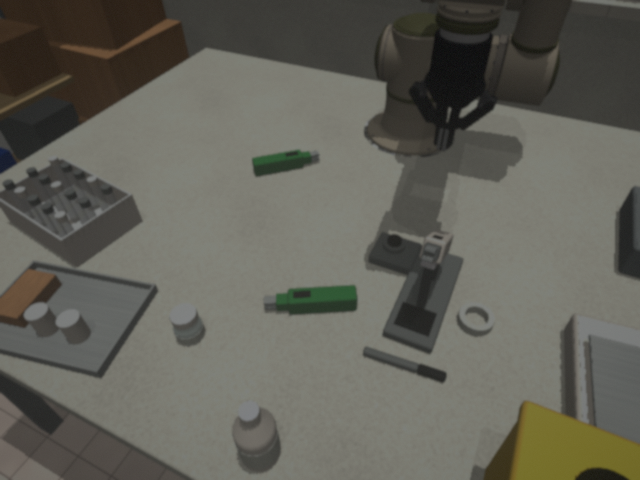

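The scene picture shows the handpiece lying on the rail at (433,250), and the bystanders look untouched. The button is at about (.449, .111, z .044). I'll turn the closed gripper a quarter turn so its linkage stays clear of the handpiece, and move above the button.

```bash
python3 -m jog '[[[0,0.013,-0.12,0.15,-0.44,0,1],[0,0,-0.12,0.15,-0.44,0,1],[0,0,-0.12,0.15,-0.44,0,1],[0,0,-0.12,0.15,-0.44,0,1],[0,0,-0.12,0.15,-0.44,0,1],[0,0,-0.12,0.15,-0.44,0,1],[0,0,-0.12,0.15,-0.44,0,1],[0,0,-0.12,0.15,-0.44,0,1],[0,0,-0.12,0.15,-0.44,0,1],[0,0,-0.12,0.15,-0.44,0,1],[0,0,-0.12,0.15,-0.44,0,1],[0,0,-0.12,0.15,-0.44,0,1]]]'
python3 -m jog '[[[0,0,-0.12,0,0,-2,1],[0,0,0,0,0,-2.5,1],[0,0,0,0,0,-2.5,1],[0,0,0,0,0,-2.5,1],[0,0,0,0,0,-2.5,1],[0,0,0,0,0,-2.5,1],[0,0,0,0,0,-2,1],[0,0,0,0,0,-1,1],[0,0,0,0,0,0,1],[0,0,0,0,0,0,1]]]'
python3 - <<'E'
from h import *
for n in ['top','scene']:
    c=cam(n); save(c,n+'9.png')
t=cv2.imread('pics/top9.png')[200:320,160:300];s=cv2.imread('pics/scene9.png')[170:310,350:490]
cv2.imwrite('pics/z9.png',np.hstack([cv2.resize(t,(400,343)),cv2.resize(s,(343,343))]))
E
```

```text
t: 15.35
eef_pos: [0.4501, 0.1105, 0.2507]
orientation: [-3.134, -0.201, 0.0]
ft_force: [-0.4, -0.7, -0.4]
gripper_width: -0.0001
t: 16.18
eef_pos: [0.4501, 0.1106, 0.0758]
orientation: [-3.141, -0.022, 0.001]
ft_force: [0.2, 0.1, 1.3]
gripper_width: 0.0001
```

View pics/z9.png

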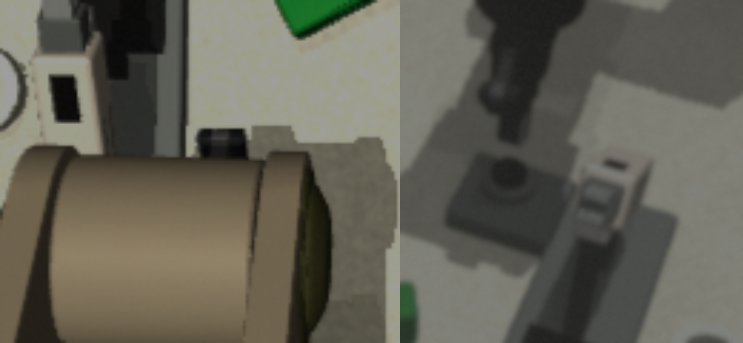

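```bash
python3 - <<'E'
from h import *
for n,r in [('wrist8',(190,180,310,260)),('top0',(225,262,270,300)),('scene0',(375,225,412,258))]:
    P=np.load(f'pics/{n}.npz')['P'][r[1]:r[3],r[0]:r[2]].reshape(-1,3)
    top=P[(P[:,2]>.0415)&(P[:,2]<.05)]; print(n,len(top),top.mean(0).round(4),top.min(0).round(4),top.max(0).round(4))
    c=((top.min(0)+top.max(0))/2)
    d=np.hypot(*(P[:,:2]-c[:2]).T)
    print([(round(a*1000),np.median(P[(d>=a)&(d<a+.002),2]).round(4)) for a in np.arange(0,.034,.002) if ((d>=a)&(d<a+.002)).sum()>3])
E
```

```text
wrist8 555 [0.4466 0.1117 0.0445] [0.434  0.0979 0.0415] [0.4601 0.1244 0.0466]
[(0, np.float64(0.0448)), (2, np.float64(0.0448)), (4, np.float64(0.0447)), (6, np.float64(0.0447)), (8, np.float64(0.0447)), (10, np.float64(0.0447)), (12, np.float64(0.0429)), (14, np.float64(0.0348)), (16, np.float64(0.0348)), (18, np.float64(0.0347)), (20, np.float64(0.0336)), (22, np.float64(0.0228)), (24, np.float64(0.0227)), (26, np.float64(0.0228)), (28, np.float64(0.0228)), (30, np.float64(0.0226)), (32, np.float64(0.0225))]
top0 162 [0.4495 0.1101 0.0443] [0.4363 0.0969 0.0416] [0.4616 0.124  0.0483]
[(0, np.float64(0.0456)), (2, np.float64(0.0442)), (4, np.float64(0.0443)), (6, np.float64(0.0446)), (8, np.float64(0.0439)), (10, np.float64(0.0441)), (12, np.float64(0.0432)), (14, np.float64(0.0346)), (16, np.float64(0.0345)), (18, np.float64(0.0339)), (20, np.float64(0.0325)), (22, np.float64(0.0218)), (24, np.float64(0.0223)), (26, np.float64(0.022)), (28, np.float64(0.0222)), (30, np.float64(0.0219)), (32, np.float64(0.022))]
scene0 123 [0.4498 0.1112 0.0452] [0.4356 0.0985 0.0416] [0.4621 0.1238 0.0485]
[(0, np.float64(0.0457)), (2, np.float64(0.0452)), (4, np.float64(0.0451)), (6, np.float64(0.0452)), (8, np.float64(0.0461)), (10, np.float64(0.0443)), (12, np.float64(0.0417)), (14, np.float64(0.0352)), (16, np.float64(0.0355)), (18, np.float64(0.0339)), (20, np.float64(0.0308)), (22, np.float64(0.0237)), (24, np.float64(0.0236)), (26, np.float64(0.0235)), (28, np.float64(0.0236)), (30, np.float64(0.0238)), (32, np.float64(0.0236))]
```

```bash
python3 -m jog '[[[0,0,0,-0.2,0,-0.8,1],[0,0,0,0,0,-0.8,1],[0,0,0,0,0,-0.8,1],[0,0,0,0,0,-0.5,1],[0,0,0,0,0,0,1],[0,0,0,0,0,-0.2,1],[0,0,0,0,0,-0.2,1],[0,0,0,0,0,0,1],[0,0,0,0,0,0,1]]]'
python3 -m jog '[[[0,0,0,0,0,-0.15,1],[0,0,0,0,0,-0.15,1],[0,0,0,0,0,-0.15,1],[0,0,0,0,0,0,1],[0,0,0,0,0,0,1]]]'
```

```text
t: 17.03
eef_pos: [0.4484, 0.1104, 0.0428]
orientation: [-3.141, -0.021, 0.001]
ft_force: [0.1, -0.4, 1.5]
gripper_width: -0.0001
t: 17.45
eef_pos: [0.4484, 0.1104, 0.0382]
orientation: [-3.141, -0.021, 0.0]
ft_force: [0.1, 0.9, 3.6]
gripper_width: -0.0001
```

```bash
python3 -m jog '[[[0,0,0,0,0,-0.1,1],[0,0,0,0,0,-0.1,1],[0,0,0,0,0,0,1],[0,0,0,0,0,0,1]]]'
```

```text
t: 17.78
eef_pos: [0.4486, 0.1105, 0.0376]
orientation: [-3.141, -0.022, -0.0]
ft_force: [-7.4, -0.9, 24.5]
gripper_width: 0.0002
```

The button has hit its hard stop: 24.5 N, well above the 4 N needed, and 38 mm is the height expected for fully down. I'll retract and check.

```bash
python3 -m jog '[[[0,0,0,0,0,0.5,1],[0,0,0,0,0,1,1],[0,0,0,0,0,2,1],[0,0,0,0,0,3,1],[0,0,0,0,0,3,1],[0,0,0,0,0,3,1],[0,0,0,0,0,3,1],[0,0,0,0,0,3,1],[0,0,0,-1.5,-1.5,0,1],[0,0,0,-3,-3,0,1],[0,0,0,-3,-3,0,1],[0,0,0,-3,-3,0,1]]]'
python3 -m jog '[[[0,0,0,0,-4,0,1],[0,0,0,0,-4,0,1],[0,0,0,0,-4,0,1],[0,0,0,0,-4,0,1],[0,0,0,0,-2,0,1],[0,0,0,0,0,0,1],[0,0,0,0,0,0,1]]]'
python3 - <<'E'
from h import *
th=np.radians(35); X=np.array([np.cos(th),0,np.sin(th)]); Z=np.array([-np.sin(th),0,np.cos(th)]); F=np.array([.4703,.199,.07])
for n in ['top','scene']:
    c=cam(n); save(c,n+'10.png'); P=cloud(c).reshape(-1,3); q=np.c_[(P-F)@X,P[:,1]-F[1],(P-F)@Z]
    h=q[(q[:,0]>-.02)&(q[:,0]<.17)&(abs(q[:,1])<.03)&(q[:,2]>.030)&(q[:,2]<.045)]
    print(n,len(h),np.percentile(h,[.5,50,99.5],axis=0).round(4).tolist(), [np.median(h[(h[:,0]>a)&(h[:,0]<a+.03)&(abs(h[:,1])<.012),2]).round(4) for a in (0,.03,.06,.09)])
    b=P[(np.hypot(P[:,0]-.4485,P[:,1]-.111)<.010)]; print('btn z',np.median(b[:,2]).round(4))
    for k in ['jar','tape','marker']:
        print(k,[(np.round(np.array(b['box'])*[640,480,640,480]).astype(int).tolist(),round(b['conf'],2)) for b in robot.spot_in(k,n)[:1]])
E
```

```text
t: 18.78
eef_pos: [0.3431, 0.0067, 0.2209]
orientation: [-3.141, -0.024, 0.002]
ft_force: [1.2, -0.8, 0.9]
gripper_width: 0.0001
t: 19.37
eef_pos: [0.3444, -0.1733, 0.2209]
orientation: [-3.14, -0.018, 0.002]
ft_force: [-0.4, 0.6, -0.7]
gripper_width: -0.0003
top 1332 [[0.0029, -0.0178, 0.0303], [0.0676, -0.0018, 0.0349], [0.1338, 0.0158, 0.0385]] [np.float64(0.0349), np.float64(0.0352), np.float64(0.0354), np.float64(0.0355)]
btn z 0.044
jar [([370, 93, 396, 130], 0.59)]
tape [([135, 216, 167, 250], 0.67)]
marker [([164, 156, 234, 168], 0.91)]
scene 357 [[0.0065, -0.016, 0.03], [0.1045, 0.0011, 0.0369], [0.1413, 0.0166, 0.0385]] [np.float64(0.0374), np.float64(0.0373), np.float64(0.0375), np.float64(0.0372)]
btn z 0.0455
jar [([170, 302, 204, 344], 0.62)]
tape [([456, 298, 495, 335], 0.63)]
marker [([362, 346, 444, 381], 0.81)]
```

View pics/top10.png

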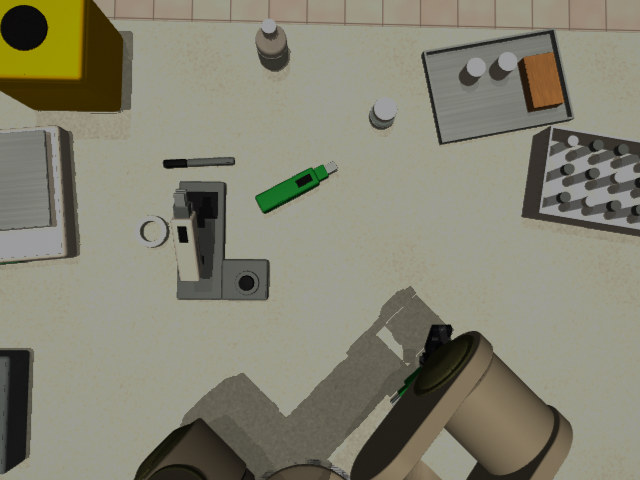

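The picture shows the handpiece seated on the rail (around (187,237), jaws uphill), the bystanders unmoved and the robot clear. I'll hand it in.

```bash
python3 -c "
from bench import robot
print(robot.job_done(), robot.sense()['t'])"
```

```text
the job is handed in; nothing more can be done
the job is handed in; nothing more can be done
```

The handpiece is back on the charging stand and the button has been pressed. I handed the job in just after 19.4 s, against the 51 s limit.

- **Placing:** I gripped the white handpiece, tilted it 35° and set it on the rail jaws uphill. I slid it down until the wrist force showed the tail against the stop, and only then let go.
- **Seating:** right after release, the wrist camera showed it flat (top face 36.4–36.5 mm above the rail, nominal 36). It was centred to about 0.2 mm, with the tail within about 0.5 mm of the stop.
- **Button:** I pressed it with the closed fingers once the handpiece lay there by itself. It went down about 6–7 mm to its hard stop, and the force peaked at about 24.5 N. The travel is judged from tool height and force, as I had no direct reading of the joint.
- **Last check:** the handpiece was still seated, the button was back up, and the robot was touching nothing. The jar, tape roll and marker were in the same place to within about 3 pixels.
- **Disagreement:** in that last check the top and scene cameras differed by about 2 mm on the handpiece's height (about 35 and 37 mm). That is in line with the 2 mm calibration tolerance.

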